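Index a carving turntable by one notch

ROBOT

A 7-joint arm with a two-finger parallel gripper is mounted at the origin on the work surface. World frame = base frame: x ahead of the robot, y to its left, z up, the work surface at z = 0. Lengths are in mm, angles in rad, forces in N, time in s.
With the tool pointing down it reaches from about 400 to 850 mm from the base axis. Payload 10.4 kg.
Tool frame: the origin (TCP) lies at the very end of the fingers, on their centre line; the grasp point (between the pads) lies 19 mm behind it (ctrl.grasp_offset is the distance from the TCP to the grasp point, in mm); z points along the fingers, y is the line along which they close (so a half turn about z gives the same grasp; the last joint's range is limited). The gripper opens to 85 mm and grips with 20 to 120 N. Pads are 22 mm wide; open, the fingers measure 114 mm over their backs; the gripper's body (76 mm by 85 mm) begins 54 mm behind the grasp point. The pads swing forward as they close: fully open they stand 13 mm farther back than shut.
Start: joints at [-1.124, 0.332, -0.065, 1.46, 0.022, 1.35, -0.088], TCP at [282.934, 557.315, 231.338] pointing down, gripper open.
Joint ranges: [-2.6, 2.6], [-0.5, 2.12], [-1.47, 1.34], [0.16, 2.42], [-1.27, 4.41], [0.06, 2.06], [-2.6, 2.6]. Speed limits (rad/s): [2.22, 2.22, 2.79, 2.79, 3.14, 3.14, 3.14].

INTERFACE

Orientations are given as a rotation vector (axis times angle).
In Python, from plant import readout, imaging, ctrl gives the robot as it stands.
- The arm moves only by the tool drive_tool, never from a script. Its argument "steps" is a list of rows, each a list of 7 numbers: the closure, from -1 (fully open) to 1 (shut), then the shift along the tool's x, y, z scaled (see below), then the turn, a rotation vector about the tool's x, y, z scaled (see below). A call has 1 to 10 rows; each row is the pose to reach, as a shift and turn from the pose commanded when the call began, along the tool's axes at that moment, turning the shorter way round; what a row does not reach only later rows make up. The controller multiplies each number of a shift by 0.08 m and each number of a turn by 360 degrees. A row lasts 1/10 s, in which the tool goes at most 50 mm and 8.59 degrees, less where a joint would pass 70% of its speed; a pose out of reach is approached as far as the arm can. A call with a number of a shift or a turn outside -1 to 1 is refused whole. A call with a gripper value outside its range is refused whole. The fingers move at their own pace and stop on an object; the grip force is fixed at half the most. Time passes only in rows, so rows that repeat a pose let the fingers close. It gives the time, the measured TCP pose, the force, the opening and the grip force at its end, in the units of the state.
- readout.sense(): the state, without advancing time (a new reading comes with each control period).
- imaging.camera(name): name is "side" or "top"; returns the picture (420x560x3 uint8, red, green, blue); there is no depth.
- imaging.get_calibration(name): a dict with "fx", "fy", "cx", "cy" (pixels), "extrinsics" (4x4, takes a point from camera to world coordinates). Camera axes: x right, y down, z forward; pixel columns grow to the right and rows downward; lengths in mm; the calibration is good to about 2 mm. A picture is of the moment at which its call begins. get_calibration takes no time and is no camera call.
- ctrl.close_job(): hands the job in; it is judged then, once.
The state is a dict: "time_s": time; "joint_positions": joint angles; "dq": joint speeds; "tau": joint torques, N m; "tool_pos": TCP position; "eef_rot": TCP orientation; "force": force on the tool from outside, world axes, zero at the start; "wrist_torque": the same for the moment, N m; "grip_width": finger opening in mm; "gripper_force": force on a finger pad.
Only numpy, scipy, OpenCV 4.12 (cv2) and the standard library are available. Lean on these libraries where they do the work, as an engineer would, in place of code of your own. Each camera call takes 0.05 s, during which the arm holds its last target. There are 200 camera calls.

TASK

Bring the next petal of the rosette round by indexing the turntable one notch: pull up its spring plunger by the wing knob, twist it clockwise (seen from above) until it drops into its rest notch and stays up by itself, and let go. Turn the round plate clockwise by its upright handle most of the way to the very next notch, turn the knob back and let the pin down to ride on the plate, still short of that notch, let go of the knob, and only then bring the plate on until the pin springs fully down into the notch. Work by feel: do not haul the plunger against its end stop, wrench it against its sleeve or drive the plate hard against the pin, and leave the things lying about undisturbed.

Things in the scene. Friction and masses are not known exactly. Their poses are not given: they have to be found in the camera images.
- turntable: Bench turntable, fixed: plywood board 300 x 350 x 18 mm carrying a pedestal, the round plate and a grey bracket. Origin: on the plate's vertical axis, at bench level; z up. The spring plunger hangs vertically in the bracket's arm at local (0, 116 mm), on the +y side. Highest fixed part: the sleeve below the knob, its top 101 to 111 mm up.
- plate: Round steel plate turning on the turntable's axis; origin on that axis, at bench level. Radius 125 mm, 12 mm thick, top 56 mm above the bench. Eight straight notches in its rim, 45 deg apart, 12 mm wide, for the 10 mm pin. Carries a wooden rosette, radius 70 mm, top 88 mm up. Its stiff bearing takes about 4 N at the handle to turn, 7 to 11 N while the pin rides on it.
- handle_mid (a point): Upright black handle on the plate, 22 mm round, spinning freely on its own axis, 95 mm from the plate's axis; it stands from 62 to 124 mm above the bench. This point: on its axis, 101 mm up. At the start it lies at local (-54, -78) mm of the turntable.
- plunger: Spring plunger: 10 mm pin, cross pin and knob in a slotted steel sleeve, 27 mm round. Origin on the pin's axis, at bench level when the pin is down; z shows its lift. Down: pin 5 mm deep in a notch. The sleeve's lock nut sets its height, up to 9 mm different each time: the cross pin clears its top, and the knob can turn, at 9.5 to 18.5 mm of lift; a hard end stop follows 1.7 mm higher.
- knob_grip (a point): Middle of the black wing knob: a bar 46 long, 14 thick, 26 mm high, pinched across the 14; long axis: this point's y, along the turntable's y when down. Down, this point is 126.5 mm up, the wing 113 to 139 mm. Pull: 7 N down, 12 to 15 N near the stop. Turned 1.22 rad (70 deg, play 0.1) clockwise once clear it meets the rest notch, 2.5 mm deep in the sleeve's top; to free: lift 2.5 mm, turn back.
- next_notch (a point): The notch to be brought under the pin: on its centre line, 116 mm from the plate's axis, at the plate's top face. It turns with the plate; at the start 45 deg counter-clockwise of the pin.
- gouge: Bystander: carving gouge lying on the bench, 240 mm long, wooden handle 24 mm thick. Origin where blade and handle meet, at bench level.
- sanding_block: Bystander: wood and cork sanding block, 112 x 64 x 30 mm. Origin under its middle.
- wax_tin: Bystander: round aluminium wax tin, 84 mm across, 36 mm high. Origin under its middle.
- try_square: Bystander: joiner's try square lying flat, wooden stock 110 x 22 x 16 mm, steel blade 150 mm. Origin under the middle of the stock.

How it is judged (in metres and radians):
On the way, in this order (a step that is already met when the one before it is completed fails the run):
1. the plunger stands parked: cross pin down in the rest notch, the fingers off the knob (z of knob_grip in the frame of turntable between 0.1328 and 0.143 m and angle between the y axis of knob_grip and the y axis of turntable, either way round between 1.1 and 1.34 rad and contact force between the fingers and plunger below 0.1 N), for 0.3 s.
2. the plate is turned out of its old notch while the plunger stays parked (horizontal distance between next_notch and plunger below 0.066 m and z of knob_grip in the frame of turntable between 0.1328 and 0.143 m and angle between the y axis of knob_grip and the y axis of turntable, either way round between 1.1 and 1.34 rad), for 0.05 s.
3. the knob is turned back and its pin rides on the plate, short of the next notch, the fingers off the knob (z of knob_grip in the frame of turntable between 0.1292 and 0.1325 m and angle between the y axis of knob_grip and the y axis of turntable, either way round below 0.2 rad and horizontal distance between next_notch and plunger between 0.004 and 0.066 m and contact force between the fingers and plunger below 0.1 N), for 0.1 s.
At the end, for the whole second after the job is handed in: The next notch stands under the plunger (centres within 3.5 mm) and the plate is at rest; the pin is fully down in it (knob within 1.5 mm of its lowest height); the wing lies along the sleeve's deep slot again (within 0.2 rad) (horizontal distance between next_notch and plunger below 0.0035 m and z of knob_grip in the frame of turntable below 0.128 m and angle between the y axis of knob_grip and the y axis of turntable, either way round below 0.2 rad and angular speed of plate below 0.02 rad/s); the robot touches nothing.
It fails at once if the plunger is hauled against its end stop (contact force between plunger and end_stop above 20 N).
It fails at once if the knob is wrenched against its sleeve, or the plate driven hard against the pin (contact force between plunger and turntable above 45 N).
It fails at once if a thing lying about is disturbed (distance of any of gouge, sanding_block, wax_tin, try_square from where it was at the start of the episode above 0.015 m).
It also fails if it takes over 72 s, if anything falls off the work surface, if the arm or the gripper's body presses on something with over 40 N, if the wrist force passes 120 N, or if a joint passes its speed limit or range.

## Working session

There is one attempt and no reset: what is moved stays moved. The work goes in short steps, Python scripts to look and compute and a tool call to move; the robot and the scene stay as the last step left them, time stands still between calls to the robot, and variables do not carry over. Pictures are saved under pics/ and viewed, at most 13 in all, crops included, and the job is handed in when it is done.

Besides the shell and the picture viewer there is one more tool, called after "Call:" as name(argument=value, ...) on one line, values as JSON. drive_tool: Moves the arm, as the interface text tells. Its arguments: {"type":"object","properties":{"steps":{"type":"array"}},"required":["steps"]}

```bash
mkdir -p pics; python3 - <<'E'
from plant import readout, imaging, ctrl
import cv2,numpy as np
for n in("top","side"):
    im=imaging.camera(n); cv2.imwrite(f"pics/{n}0.png",im[:,:,::-1])
    c=imaging.get_calibration(n); print(n,c["fx"],c["fy"],c["cx"],c["cy"]);print(np.round(c["extrinsics"],3).tolist())
print(readout.sense(),ctrl.grasp_offset)
E
```

```text
top 440.4394308405776 440.4394308405776 283.4407035234629 206.97061401936523
[[0.026, -0.998, 0.059, 475.917], [-1.0, -0.026, -0.007, -32.938], [0.008, -0.058, -0.998, 1100.783], [0.0, 0.0, 0.0, 1.0]]
side 485.71414474389377 485.71414474389377 279.9196488951717 207.39096129942538
[[0.911, -0.22, 0.349, 181.014], [-0.413, -0.478, 0.775, -838.428], [-0.004, -0.85, -0.526, 647.42], [0.0, 0.0, 0.0, 1.0]]
{'time_s': 0.1, 'joint_positions': array([-1.1236145 ,  0.33282418, -0.06469372,  1.46083097,  0.0216322 ,
        1.34991482, -0.08848689]), 'dq': array([-0.00086459, -0.00238558,  0.00068032, -0.00113542, -0.00019393,
       -0.00049282, -0.00122623]), 'tau': array([ 1.29732194e-03, -6.26741624e+01,  4.90008364e-02, -3.92429817e+01,
        1.63559831e-02,  6.91019814e-03, -8.27666554e-06]), 'tool_pos': array([282.79891047, 556.99074611, 230.59839853]), 'eef_rot': array([-7.31065402e-01, -3.05513160e+00,  1.98505163e-03]), 'force': array([ 0.58470623, -0.05016917,  0.21730627]), 'wrist_torque': array([0.03785266, 0.02533946, 0.10374505]), 'gripper_force': 0.0, 'grip_width': 85.34962371452453} 18.700000000000003
```

View pics/top0.png

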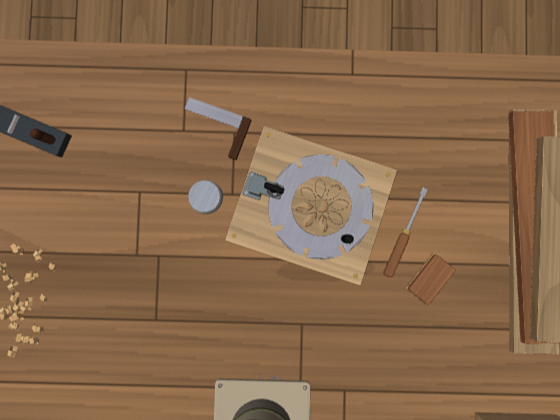

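View pics/side0.png

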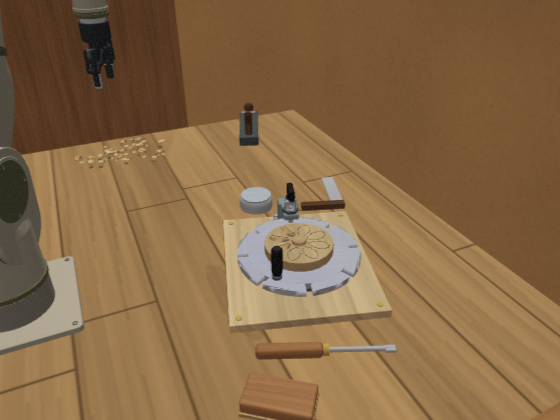

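The top view shows the plate centred at about (321,206), the knob at about (273,188), the handle at about (347,239), and the board corners at (265,128), (396,170), (360,284) and (227,240). The side view shows the knob at (290,195) and the handle at (277,262).

```bash
cat > h.py <<'E'
from plant import readout, imaging, ctrl
import cv2,numpy as np
from scipy.spatial.transform import Rotation as R
def ray(n,px,z):
    c=imaging.get_calibration(n);E=np.array(c["extrinsics"]);px=np.atleast_2d(px).astype(float)
    d=np.c_[(px[:,0]-c["cx"])/c["fx"],(px[:,1]-c["cy"])/c["fy"],np.ones(len(px))]@E[:3,:3].T
    return (E[:3,3]+d*((z-E[2,3])/d[:,2])[:,None])[:,:2]
def blobs(m,lo=15):
    n,l,s,c=cv2.connectedComponentsWithStats(m.astype(np.uint8))
    return [(i,s[i].tolist(),c[i].round(1).tolist()) for i in range(1,n) if s[i,4]>lo],l
E
python3 - <<'E'
from h import *
top=cv2.imread("pics/top0.png")[:,:,::-1].astype(int);side=cv2.imread("pics/side0.png")[:,:,::-1].astype(int)
t=top
pl=(t[:,:,2]>t[:,:,0]+5)&(t.sum(2)>300)
b,l=blobs(pl,200);print(b)
i=max(b,key=lambda q:q[1][4])[0]
c=cv2.findContours((l==i).astype(np.uint8),cv2.RETR_EXTERNAL,cv2.CHAIN_APPROX_NONE)[0][0][:,0]
w=ray("top",c,56.)
for k in range(6):
    A=np.c_[2*w,np.ones(len(w))];s=np.linalg.lstsq(A,(w**2).sum(1),rcond=None)[0];r=np.sqrt(s[2]+s[0]**2+s[1]**2)
    e=np.hypot(*(w-s[:2]).T)-r; w=w[(e>-3)&(e<4)]
print("plate",s[:2],r,len(w))
for n,im,box in(("top",t,(230,160,380,260)),("side",side,(250,170,330,300))):
    x0,y0,x1,y1=box;m=np.zeros(im.shape[:2],bool);m[y0:y1,x0:x1]=(im.max(2)<60)[y0:y1,x0:x1]
    for q in blobs(m,8)[0]:print(n,q,ray(n,q[2],139),ray(n,q[2],124),ray(n,q[2],101))
cor=ray("top",[(265,128),(396,170),(360,284),(227,240)],18);print("corners",cor,cor.mean(0))
d=(cor[0]+cor[3]-cor[1]-cor[2]);print("yaw of +y",np.degrees(np.arctan2(d[1],d[0])),np.linalg.norm(d)/2)
cv2.imwrite("pics/c.png",np.hstack([cv2.resize(im[y:y+110,x:x+130,::-1].astype(np.uint8),None,fx=3,fy=3,interpolation=cv2.INTER_CUBIC) for im,x,y in((t,235,155),(side,230,175))]))
E
```

```text
[(1, [186, 98, 56, 29, 625], [213.4, 112.3]), (2, [269, 155, 103, 103, 4734], [319.7, 206.9]), (3, [243, 173, 25, 26, 376], [254.7, 185.2]), (4, [189, 181, 31, 31, 747], [203.8, 196.0])]
plate [ 540.8951433  -129.08281169] 118.80261803744096 62
top (1, [264, 182, 20, 12, 141], [273.6, 187.9]) [[573.73109121 -16.61499139]] [[575.25659866 -16.36042072]] [[577.5957101  -15.97007902]]
top (5, [341, 235, 12, 8, 80], [346.8, 238.5]) [[ 467.20878528 -179.18795685]] [[ 467.07296754 -181.4688792 ]] [[ 466.86471368 -184.96629348]]
side (1, [286, 183, 9, 19, 121], [289.9, 192.4]) [[562.07572733 -43.56256976]] [[573.31823784 -20.11155546]] [[590.55675396  15.84666647]]
side (2, [302, 205, 28, 5, 107], [315.4, 207.1]) [[ 583.09131013 -117.67490827]] [[594.95384635 -96.41044073]] [[613.14306854 -63.80492384]]
side (3, [282, 210, 16, 4, 25], [289.4, 211.9]) [[ 528.42553642 -112.22920209]] [[538.67526061 -90.80406911]] [[554.39150437 -57.95219855]]
side (4, [271, 246, 12, 31, 306], [276.5, 261.1]) [[ 442.1309442  -243.69938417]] [[ 449.83470688 -226.15303449]] [[ 461.647143   -199.24863165]]
corners [[ 735.0758126    10.89107005]
 [ 638.7038521  -316.7540598 ]
 [ 356.15923398 -231.77168376]
 [ 454.88028523   96.04093118]] [ 546.20479598 -110.39843558]
yaw of +y 73.42468319303318 341.9379104581774
```

View pics/c.png

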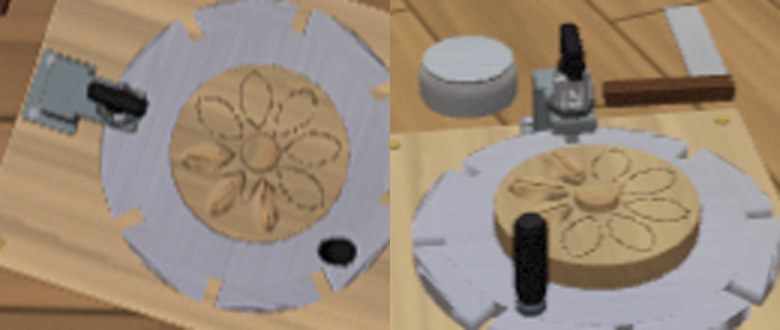

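Call:
drive_tool(steps=[[-1,-1,-0.73,0,0,0,0.222],[-1,-1,-0.73,0,0,0,0.222],[-1,-1,-0.73,0,0,0,0.222],[-1,-1,-0.73,0,0,0,0.222],[-1,-1,-0.73,0,0,0,0.222],[-1,-1,-0.73,0,0,0,0.222],[-1,-1,-0.73,0,0,0,0.222],[-1,-1,-0.73,0,0,0,0.222],[-1,-1,-0.73,0,0,0,0.222],[-1,-1,-0.73,0,0,0,0.222]])

```text
time_s: 1.1
tool_pos: [327.7, 468.8, 230.9]
eef_rot: [2.528, 1.865, -0.001]
force: [-0.7, 0.2, -0.5]
grip_width: 85.3
gripper_force: 0.0
```

```bash
cat >> h.py <<'E'
def to(x,y,z,yaw=None):
    s=readout.sense();r=R.from_rotvec(s["eef_rot"]);M=r.as_matrix()
    a=np.degrees(np.arctan2(M[1,1],M[0,1]));d=np.array([x,y,z])-s["tool_pos"]
    print("t",round(s["time_s"],2),"pos",s["tool_pos"].round(1),"yaw_y",a.round(2),"tilt",M[:,2].round(3),"F",s["force"].round(1),"Tq",s["wrist_torque"].round(2),"w",round(s["grip_width"],1))
    out=M.T@d/80
    t=(0,0,0)
    if yaw is not None:
        z_=-np.array([0,0,1.]);yy=np.array([np.cos(np.radians(yaw)),np.sin(np.radians(yaw)),0]);G=np.c_[np.cross(yy,z_),yy,z_]
        t=R.from_matrix(M.T@G).as_rotvec()/(2*np.pi)
    print("shift",out.round(3),"turn",np.round(t,4))
E
python3 -c "
from h import *
to(574,-16.3,200,-16.8)
print(readout.sense()['joint_positions'].round(2), ray('top',[320,206.5],56))"
```

```text
t 1.1 pos [327.7 468.8 230.9] yaw_y -17.16 tilt [-0.    -0.001 -1.   ] F [-0.7  0.2 -0.5] Tq [ 0.04  0.05 -0.03] w 85.3
shift [-4.886  4.731  0.389] turn [-0.      0.0001 -0.001 ]
[-1.14  0.21  0.11  1.61 -0.02  1.32 -1.32] [[ 540.71372017 -126.69824377]]
```

Call:
drive_tool(steps=[[-1,-0.49,0.475,0,0,0,0],[-1,-0.98,0.95,0,0,0,0],[-1,-0.98,0.95,0,0,0,0]])

```text
time_s: 1.4
tool_pos: [381.3, 366.4, 231.3]
eef_rot: [2.528, 1.862, -0.0]
force: [0.6, -0.3, 0.3]
grip_width: 84.9
gripper_force: 0.0
```

Call:
drive_tool(steps=[[-1,-0.49,0.475,0,0,0,0],[-1,-0.98,0.95,0,0,0,0],[-1,-0.98,0.95,0,0,0,0]])

```text
time_s: 1.7
tool_pos: [430.7, 269.3, 231.4]
eef_rot: [2.529, 1.862, -0.0]
force: [-0.4, -0.3, 0.2]
grip_width: 85.4
gripper_force: 0.0
```

Call:
drive_tool(steps=[[-1,-0.49,0.475,0,0,0,0],[-1,-0.98,0.95,0,0,0,0],[-1,-0.98,0.95,0,0,0,0]])

```text
time_s: 2.0
tool_pos: [480.1, 172.3, 231.4]
eef_rot: [2.529, 1.862, -0.0]
force: [0.6, 0.7, -0.7]
grip_width: 85.4
gripper_force: 0.0
```

Call:
drive_tool(steps=[[-1,-0.49,0.475,0,0,0,0],[-1,-0.98,0.95,0,0,0,0],[-1,-0.98,0.95,0,0,0,0]])

```text
time_s: 2.3
tool_pos: [529.6, 75.2, 231.4]
eef_rot: [2.528, 1.862, -0.001]
force: [-0.6, -0.4, -0.6]
grip_width: 85.0
gripper_force: 0.0
```

Call:
drive_tool(steps=[[-1,-0.49,0.475,0,0,0,0],[-1,-0.95,0.93,0.2,0,0,0],[-1,-0.95,0.93,0.2,0,0,0],[-1,-0.95,0.93,0.2,0,0,0],[-1,-0.95,0.93,0.2,0,0,0]])

```text
time_s: 2.8
tool_pos: [577.0, -11.7, 215.1]
eef_rot: [-2.521, -1.873, 0.0]
force: [-0.1, 0.8, 0.7]
grip_width: 85.2
gripper_force: 0.0
```

```bash
python3 -c "
from h import *
to(574,-16.3,150,-16.8)
a=imaging.camera('top');b=imaging.camera('side')
f=lambda im,x,y:cv2.resize(im[y:y+110,x:x+130,::-1],None,fx=3,fy=3,interpolation=2)
cv2.imwrite('pics/d.png',np.hstack([f(a,215,130),f(b,230,130)]))"
```

```text
t 2.8 pos [577.  -11.7 215.1] yaw_y -16.76 tilt [-0.001  0.001 -1.   ] F [-0.1  0.8  0.7] Tq [ 0.01 -0.01 -0.  ] w 85.2
shift [-0.066 -0.018  0.814] turn [-0.0001 -0.0001  0.0001]
```

View pics/d.png

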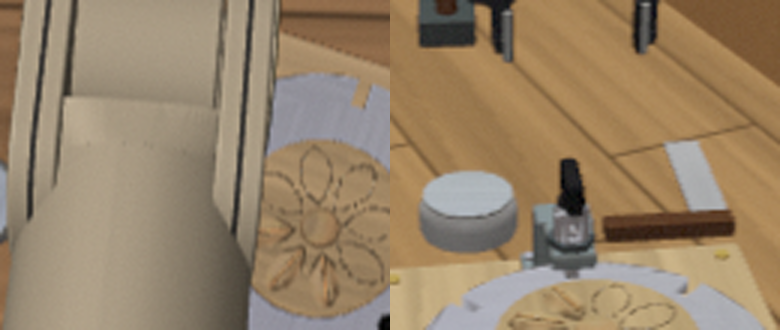

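The crop shows the open fingers straddling the knob at crop (570,185), so the next move is to descend.

Call:
drive_tool(steps=[[-1,-0.066,-0.018,0.5,0,0,0],[-1,-0.066,-0.018,0.8,0,0,0],[-1,-0.066,-0.018,0.8,0,0,0]])

```text
time_s: 3.2
tool_pos: [572.1, -16.4, 148.6]
eef_rot: [-2.518, -1.873, 0.006]
force: [-0.9, 0.7, 0.7]
grip_width: 85.5
gripper_force: 0.0
```

Call:
drive_tool(steps=[[-1,0,0,0.2,0,0,0],[-1,0,0,0.41,0,0,0],[-1,0,0,0.41,0,0,0]])

```text
time_s: 3.5
tool_pos: [573.8, -16.9, 118.3]
eef_rot: [-2.52, -1.874, 0.001]
force: [-0.1, -0.6, -0.1]
grip_width: 85.8
gripper_force: 0.0
```

```bash
python3 -c "
from h import *
to(574,-16.3,117,-16.8)
b=imaging.camera('side')
cv2.imwrite('pics/e.png',cv2.resize(b[130:260,210:370,::-1],None,fx=4,fy=4,interpolation=2))"
```

```text
t 3.5 pos [573.8 -16.9 118.3] yaw_y -16.75 tilt [-0.001  0.    -1.   ] F [-0.1 -0.6 -0.1] Tq [ 0.05  0.02 -0.01] w 85.8
shift [0.008 0.001 0.016] turn [-0.0002  0.      0.0001]
```

View pics/e.png

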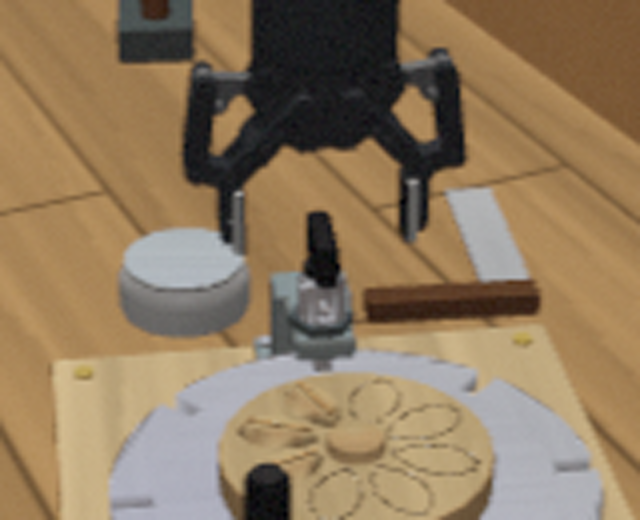

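Call:
drive_tool(steps=[[0,0,0,0,0,0,0],[0.5,0,0,0,0,0,0],[0.5,0,0,0,0,0,0],[0.5,0,0,0,0,0,0],[0.5,0,0,0,0,0,0],[0.5,0,0,0,0,0,0]])

```text
time_s: 4.15
tool_pos: [574.3, -18.1, 118.5]
eef_rot: [-2.523, -1.872, -0.0]
force: [0.5, -0.0, 0.9]
grip_width: 21.4
gripper_force: 0.0
```

```bash
python3 -c "
from h import *
to(574,-16.3,117,-16.8)
b=imaging.camera('side')
cv2.imwrite('pics/f.png',cv2.resize(b[170:220,260:320,::-1],None,fx=10,fy=10,interpolation=2))"
```

```text
t 4.15 pos [574.3 -18.1 118.5] yaw_y -16.84 tilt [ 0.  0. -1.] F [ 0.5 -0.   0.9] Tq [-0.01 -0.01  0.02] w 21.4
shift [ 0.021 -0.01   0.019] turn [ 0.     -0.     -0.0001]
```

View pics/f.png

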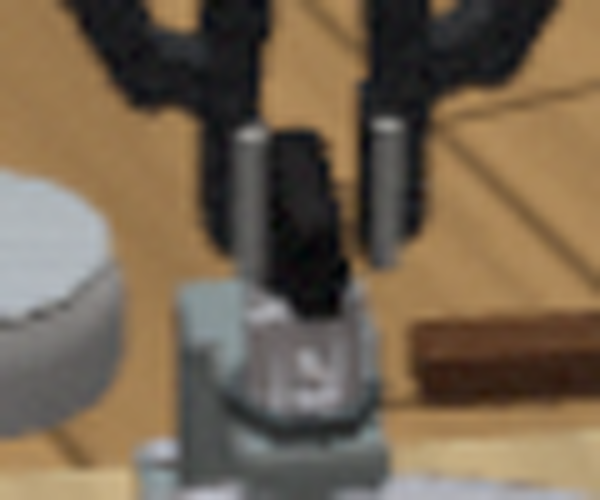

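The knob sits about 2 mm left of the pad centre: knob centre is at about x=302 and pad centre at about x=312 in the crop. I'll shift by that and close in small increments.

Call:
drive_tool(steps=[[0.5,0.02,-0.025,0.019,0,0,0],[0.5,0.02,-0.025,0.019,0,0,0],[0.58,0.02,-0.025,0.019,0,0,0],[0.58,0.02,-0.025,0.019,0,0,0],[0.58,0.02,-0.025,0.019,0,0,0]])

```text
time_s: 4.7
tool_pos: [572.8, -16.0, 117.0]
eef_rot: [-2.523, -1.872, -0.0]
force: [0.1, -0.3, 0.1]
grip_width: 18.1
gripper_force: 0.0
```

Call:
drive_tool(steps=[[0.63,0,0,0,0,0,0],[0.63,0,0,0,0,0,0],[0.63,0,0,0,0,0,0]])

```text
time_s: 5.0
tool_pos: [573.0, -16.0, 117.0]
eef_rot: [2.523, 1.872, 0.0]
force: [1.4, -0.6, -0.3]
grip_width: 16.3
gripper_force: 0.6
```

```bash
python3 -c "
from h import *
to(574,-16.3,117,-16.8)"
```

```text
t 5.0 pos [573. -16. 117.] yaw_y -16.84 tilt [ 0.  0. -1.] F [ 1.4 -0.6 -0.3] Tq [-0.03 -0.22 -0.03] w 16.3
shift [0.001 0.013 0.   ] turn [ 0.0001 -0.     -0.0001]
```

Call:
drive_tool(steps=[[0.63,0,0.014,0,0,0,0],[0.63,0,0.014,0,0,0,0],[0.66,0,0.014,0,0,0,0],[0.66,0,0.014,0,0,0,0]])

```text
time_s: 5.4
tool_pos: [573.8, -16.3, 116.9]
eef_rot: [-2.523, -1.872, 0.0]
force: [-0.3, 0.7, -0.5]
grip_width: 14.6
gripper_force: 0.0
```

Call:
drive_tool(steps=[[0.68,0,0,0,0,0,0],[0.68,0,0,0,0,0,0],[0.68,0,0,0,0,0,0]])

```text
time_s: 5.7
tool_pos: [573.8, -16.3, 117.0]
eef_rot: [-2.523, -1.872, -0.0]
force: [-0.4, -0.4, -0.0]
grip_width: 14.0
gripper_force: 8.2
```

Call:
drive_tool(steps=[[1,0,0,0,0,0,0],[1,0,0,0,0,0,0],[1,0,0,0,0,0,0],[1,0,0,-0.03,0,0,0],[1,0,0,-0.06,0,0,0],[1,0,0,-0.1,0,0,0],[1,0,0,-0.1,0,0,0],[1,0,0,-0.1,0,0,0]])

```text
time_s: 6.5
tool_pos: [573.7, -16.3, 124.7]
eef_rot: [-2.522, -1.872, 0.001]
force: [2.5, -0.3, -10.3]
grip_width: 12.6
gripper_force: 58.7
```

```bash
python3 -c "
from h import *
to(573.8,-16.3,125,-16.8)"
```

```text
t 6.5 pos [573.7 -16.3 124.7] yaw_y -16.83 tilt [-0. -0. -1.] F [  2.5  -0.3 -10.3] Tq [-0.06 -0.54  0.  ] w 12.6
shift [ 0.001  0.002 -0.004] turn [-0.0001  0.     -0.0001]
```

Call:
drive_tool(steps=[[1,0,0,-0.015,0,0,0],[1,0,0,-0.0312,0,0,0],[1,0,0,-0.0312,0,0,0],[1,0,0,-0.0312,0,0,0]])

```text
time_s: 6.9
tool_pos: [573.7, -16.3, 127.4]
eef_rot: [-2.522, -1.872, 0.0]
force: [1.6, 0.1, -10.8]
grip_width: 12.7
gripper_force: 58.7
```

Call:
drive_tool(steps=[[1,0,0,-0.004,0,0,0],[1,0,0,-0.0063,0,0,0],[1,0,0,-0.0063,0,0,0]])

```text
time_s: 7.2
tool_pos: [573.7, -16.3, 127.9]
eef_rot: [-2.523, -1.872, 0.0]
force: [1.1, -0.7, -11.9]
grip_width: 12.5
gripper_force: 58.6
```

Call:
drive_tool(steps=[[1,0,0,-0.004,0,0,0],[1,0,0,-0.0063,0,0,0],[1,0,0,-0.0063,0,0,0]])

```text
time_s: 7.5
tool_pos: [573.7, -16.3, 128.4]
eef_rot: [-2.523, -1.872, 0.0]
force: [0.8, 0.3, -11.4]
grip_width: 12.7
gripper_force: 58.6
```

Call:
drive_tool(steps=[[1,0,0,-0.004,0,0,0],[1,0,0,-0.0063,0,0,0],[1,0,0,-0.0063,0,0,0]])

```text
time_s: 7.8
tool_pos: [573.8, -16.3, 128.9]
eef_rot: [-2.523, -1.872, 0.0]
force: [0.3, 0.3, -12.5]
grip_width: 12.7
gripper_force: 58.6
```

Call:
drive_tool(steps=[[1,0,0,-0.004,0,0,0],[1,0,0,-0.0063,0,0,0],[1,0,0,-0.0063,0,0,0]])

```text
time_s: 8.1
tool_pos: [573.8, -16.3, 129.5]
eef_rot: [-2.523, -1.872, 0.0]
force: [0.0, -0.5, -11.7]
grip_width: 12.7
gripper_force: 58.5
```

Call:
drive_tool(steps=[[1,0,0,-0.004,0,0,0],[1,0,0,-0.0063,0,0,0],[1,0,0,-0.0063,0,0,0]])

```text
time_s: 8.4
tool_pos: [573.8, -16.3, 130.0]
eef_rot: [-2.523, -1.872, 0.0]
force: [-0.1, 0.6, -12.6]
grip_width: 12.6
gripper_force: 58.5
```

Call:
drive_tool(steps=[[1,0,0,-0.004,0,0,0],[1,0,0,-0.0063,0,0,0],[1,0,0,-0.0063,0,0,0]])

```text
time_s: 8.7
tool_pos: [573.8, -16.3, 130.5]
eef_rot: [-2.523, -1.872, 0.0]
force: [-0.3, 0.7, -12.1]
grip_width: 13.0
gripper_force: 58.5
```

Call:
drive_tool(steps=[[1,0,0,-0.004,0,0,0],[1,0,0,-0.0063,0,0,0],[1,0,0,-0.0063,0,0,0]])

```text
time_s: 9.0
tool_pos: [573.8, -16.3, 131.0]
eef_rot: [-2.523, -1.872, -0.0]
force: [0.1, -0.6, -12.0]
grip_width: 12.6
gripper_force: 58.5
```

Call:
drive_tool(steps=[[1,0,0,-0.004,0,0,0],[1,0,0,-0.0063,0,0,0],[1,0,0,-0.0063,0,0,0]])

```text
time_s: 9.3
tool_pos: [573.8, -16.3, 131.5]
eef_rot: [-2.523, -1.872, -0.0]
force: [0.2, 0.4, -12.6]
grip_width: 12.4
gripper_force: 58.5
```

Call:
drive_tool(steps=[[1,0,0,-0.004,0,0,0],[1,0,0,-0.0063,0,0,0],[1,0,0,-0.0063,0,0,0]])

```text
time_s: 9.6
tool_pos: [573.9, -16.3, 132.0]
eef_rot: [-2.523, -1.872, -0.0]
force: [0.1, -0.2, -11.8]
grip_width: 13.1
gripper_force: 58.5
```

```bash
python3 -c "
from h import *
to(574,-16.3,132,-16.8)
b=imaging.camera('side')
cv2.imwrite('pics/g.png',cv2.resize(b[165:225,255:325,::-1],None,fx=9,fy=9,interpolation=2))"
```

```text
t 9.6 pos [573.9 -16.3 132. ] yaw_y -16.84 tilt [-0.  0. -1.] F [  0.1  -0.2 -11.8] Tq [-0.    0.2  -0.09] w 13.1
shift [0.001 0.002 0.   ] turn [-0.     -0.     -0.0001]
```

View pics/g.png

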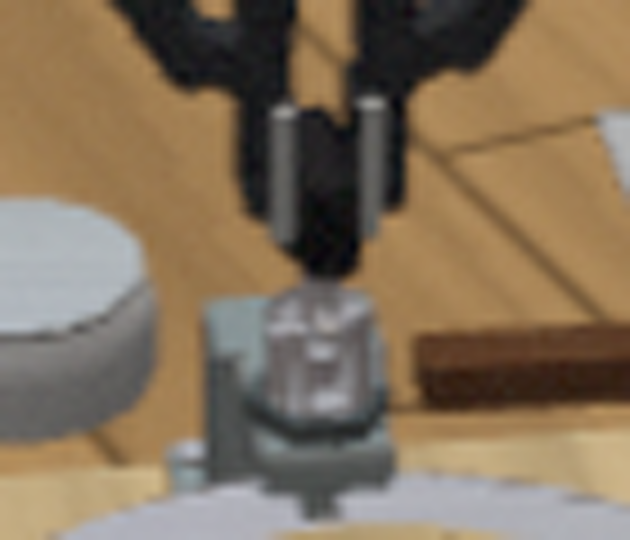

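No slip is visible: the wing bottom at crop y≈275 has risen clear of the sleeve top at y≈290. I'll continue lifting in 0.5 mm steps.

Call:
drive_tool(steps=[[1,0,0,-0.004,0,0,0],[1,0,0,-0.0063,0,0,0],[1,0,0,-0.0063,0,0,0]])

```text
time_s: 9.95
tool_pos: [573.8, -16.3, 132.5]
eef_rot: [-2.523, -1.872, -0.0]
force: [-0.0, -0.1, -13.9]
grip_width: 12.6
gripper_force: 58.5
```

Call:
drive_tool(steps=[[1,0,0,-0.004,0,0,0],[1,0,0,-0.0063,0,0,0],[1,0,0,-0.0063,0,0,0]])

```text
time_s: 10.25
tool_pos: [573.9, -16.3, 133.0]
eef_rot: [-2.523, -1.872, -0.0]
force: [-0.9, 0.3, -12.7]
grip_width: 13.3
gripper_force: 58.5
```

Call:
drive_tool(steps=[[1,0,0,-0.004,0,0,0],[1,0,0,-0.0063,0,0,0],[1,0,0,-0.0063,0,0,0]])

```text
time_s: 10.55
tool_pos: [573.8, -16.3, 133.5]
eef_rot: [-2.523, -1.872, -0.0]
force: [-2.3, 0.7, -13.2]
grip_width: 12.7
gripper_force: 58.5
```

Call:
drive_tool(steps=[[1,0,0,-0.004,0,0,0],[1,0,0,-0.0063,0,0,0],[1,0,0,-0.0063,0,0,0]])

```text
time_s: 10.85
tool_pos: [573.8, -16.3, 134.0]
eef_rot: [-2.523, -1.872, -0.0]
force: [-0.5, 0.5, -12.7]
grip_width: 12.5
gripper_force: 58.5
```

Call:
drive_tool(steps=[[1,0,0,-0.004,0,0,0],[1,0,0,-0.0063,0,0,0],[1,0,0,-0.0063,0,0,0]])

```text
time_s: 11.15
tool_pos: [573.8, -16.3, 134.5]
eef_rot: [-2.523, -1.872, 0.0]
force: [-1.0, 0.4, -13.8]
grip_width: 12.9
gripper_force: 58.5
```

Call:
drive_tool(steps=[[1,0,0,-0.004,0,0,0],[1,0,0,-0.0063,0,0,0],[1,0,0,-0.0063,0,0,0]])

```text
time_s: 11.45
tool_pos: [573.8, -16.3, 135.0]
eef_rot: [-2.523, -1.872, -0.0]
force: [-1.1, -0.0, -14.5]
grip_width: 12.8
gripper_force: 58.5
```

Call:
drive_tool(steps=[[1,0,0,-0.004,0,0,0],[1,0,0,-0.0063,0,0,0],[1,0,0,-0.0063,0,0,0]])

```text
time_s: 11.75
tool_pos: [573.8, -16.3, 135.4]
eef_rot: [-2.523, -1.872, 0.0]
force: [0.3, 0.0, -16.4]
grip_width: 12.6
gripper_force: 58.5
```

Call:
drive_tool(steps=[[1,0,0,-0.0038,0,0,0],[1,0,0,-0.0038,0,0,0],[1,0,0,-0.0038,0,0,0]])

```text
time_s: 12.05
tool_pos: [573.7, -16.3, 135.5]
eef_rot: [-2.523, -1.872, 0.0]
force: [0.5, 0.7, -20.3]
grip_width: 12.4
gripper_force: 58.5
```

Call:
drive_tool(steps=[[1,0,0,0.0163,0,0,0],[1,0,0,0.0163,0,0,0],[1,0,0,0.0163,0,0,0.014],[1,0,0,0.0163,0,0,0.0278],[1,0,0,0.0163,0,0,0.0278],[1,0,0,0.0163,0,0,0.0278]])

```text
time_s: 12.65
tool_pos: [573.9, -16.3, 134.8]
eef_rot: [-2.674, -1.649, -0.0]
force: [-1.4, 0.2, -13.0]
grip_width: 12.9
gripper_force: 59.3
```

```bash
python3 -c "
from h import *
to(573.8,-16.3,134.5,-86.8)"
```

```text
t 12.65 pos [573.9 -16.3 134.8] yaw_y -26.7 tilt [ 0.  0. -1.] F [ -1.4   0.2 -13. ] Tq [-0.04  0.46 -0.04] w 12.9
shift [-0.001 -0.001  0.003] turn [-0.    -0.     0.167]
```

Call:
drive_tool(steps=[[1,0,0,0.001,0,0,0.02],[1,0,0,0.001,0,0,0.04],[1,0,0,0.001,0,0,0.055],[1,0,0,0.001,0,0,0.055],[1,0,0,0.001,0,0,0.055]])

```text
time_s: 13.15
tool_pos: [573.9, -16.3, 134.5]
eef_rot: [-2.917, -1.167, -0.0]
force: [-2.2, 0.6, -14.0]
grip_width: 13.0
gripper_force: 59.2
```

Call:
drive_tool(steps=[[1,0,0,0,0,0,0.02],[1,0,0,0,0,0,0.04],[1,0,0,0,0,0,0.055],[1,0,0,0,0,0,0.055],[1,0,0,0,0,0,0.055]])

```text
time_s: 13.65
tool_pos: [573.8, -16.2, 134.5]
eef_rot: [-3.074, -0.649, 0.0]
force: [-1.7, 0.1, -14.2]
grip_width: 12.5
gripper_force: 59.2
```

```bash
python3 -c "
from h import *
to(573.8,-16.3,134.5,-86.8)"
```

```text
t 13.65 pos [573.8 -16.2 134.5] yaw_y -66.17 tilt [-0.  0. -1.] F [ -1.7   0.1 -14.2] Tq [ 0.06  0.51 -0.03] w 12.5
shift [-0.001  0.001 -0.   ] turn [-0.      0.      0.0573]
```

Call:
drive_tool(steps=[[1,0,0,0,0,0,0.02],[1,0,0,0,0,0,0.04],[1,0,0,0,0,0,0.057],[1,0,0,0,0,0,0.057],[1,0,0,0,0,0,0.057]])

```text
time_s: 14.15
tool_pos: [573.8, -16.2, 134.4]
eef_rot: [-3.14, -0.092, 0.0]
force: [-2.4, 1.4, -14.7]
grip_width: 13.0
gripper_force: 59.3
```

Call:
drive_tool(steps=[[1,0,0,0.01,0,0,0],[1,0,0,0.02,0,0,0],[1,0,0,0.02,0,0,0]])

```text
time_s: 14.45
tool_pos: [573.8, -16.2, 132.8]
eef_rot: [-3.14, -0.085, 0.0]
force: [-2.7, 1.3, -14.7]
grip_width: 12.6
gripper_force: 59.4
```

```bash
python3 -c "
from h import *
to(573.8,-16.3,131,-86.8)"
```

```text
t 14.45 pos [573.8 -16.2 132.8] yaw_y -86.89 tilt [-0.  0. -1.] F [ -2.7   1.3 -14.7] Tq [0.27 0.52 0.01] w 12.6
shift [-0.001  0.001  0.022] turn [-0.0001  0.     -0.0003]
```

Call:
drive_tool(steps=[[1,0,0,0.01,0,0,0],[1,0,0,0.013,0,0,0],[1,0,0,0.013,0,0,0]])

```text
time_s: 14.75
tool_pos: [573.9, -16.2, 131.8]
eef_rot: [-3.14, -0.084, 0.0]
force: [-2.1, 1.1, -14.4]
grip_width: 12.4
gripper_force: 59.4
```

Call:
drive_tool(steps=[[1,0,0,0.005,0,0,0],[1,0,0,0.008,0,0,0],[1,0,0,0.008,0,0,0]])

```text
time_s: 15.05
tool_pos: [573.9, -16.2, 131.2]
eef_rot: [-3.14, -0.083, -0.0]
force: [-2.6, 1.7, -12.5]
grip_width: 12.7
gripper_force: 59.5
```

Call:
drive_tool(steps=[[1,0,0,0.005,0,0,0],[1,0,0,0.005,0,0,0],[1,0,0,0.005,0,0,0]])

```text
time_s: 15.35
tool_pos: [573.9, -16.3, 130.9]
eef_rot: [-3.14, -0.083, -0.0]
force: [-3.6, 1.5, -11.1]
grip_width: 12.9
gripper_force: 59.7
```

Call:
drive_tool(steps=[[1,0,0,0.006,0,0,0],[1,0,0,0.006,0,0,0],[1,0,0,0.006,0,0,0]])

```text
time_s: 15.65
tool_pos: [574.0, -16.3, 130.7]
eef_rot: [-3.14, -0.083, -0.001]
force: [-5.5, 1.9, -7.3]
grip_width: 12.6
gripper_force: 60.3
```

Call:
drive_tool(steps=[[0.3,0,0,0,0,0,0],[0,0,0,0,0,0,0],[0,0,0,0,0,0,0],[0,0,0,0,0,0,0]])

```text
time_s: 16.05
tool_pos: [574.7, -16.5, 131.0]
eef_rot: [3.14, 0.083, 0.003]
force: [0.5, -0.7, 0.2]
grip_width: 42.2
gripper_force: 0.0
```

Call:
drive_tool(steps=[[0,0,0,-0.3,0,0,0],[0,0,0,-0.6,0,0,0],[0,0,0,-0.6,0,0,0]])

```text
time_s: 16.35
tool_pos: [575.8, -16.7, 181.6]
eef_rot: [-3.14, -0.083, -0.009]
force: [0.6, 0.7, -0.1]
grip_width: 42.6
gripper_force: 0.0
```

```bash
python3 -c "
from h import *
to(466.8,-184,150,-86.8)
print(readout.sense()['joint_positions'].round(2))
b=imaging.camera('side')
cv2.imwrite('pics/i.png',cv2.resize(b[140:300,220:360,::-1],None,fx=3.7,fy=3.7,interpolation=2))"
```

```text
t 16.35 pos [575.8 -16.7 181.6] yaw_y -86.99 tilt [ 0.005  0.001 -1.   ] F [ 0.6  0.7 -0.1] Tq [-0.02  0.01  0.03] w 42.6
shift [-1.473  2.017  0.386] turn [-0.0001 -0.0009 -0.0005]
[-0.68  0.31  0.76  1.7  -0.22  1.22 -1.38]
```

View pics/i.png

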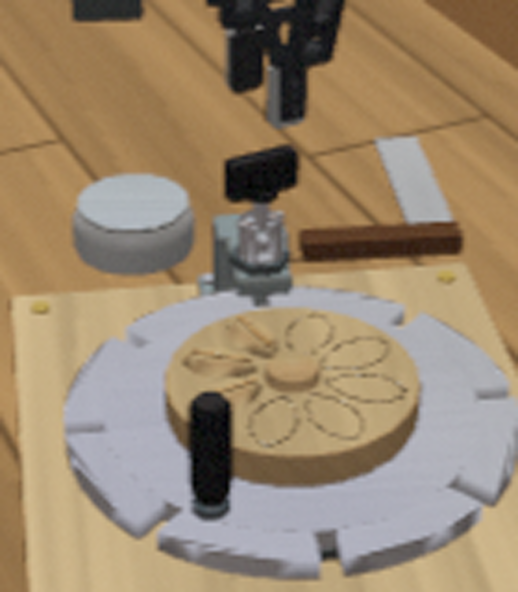

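Parked: the wing at crop (262,172) now lies crosswise and stays raised, and the fingers are clear. Next is the handle.

Call:
drive_tool(steps=[[-0.2,-0.37,0.5,0,0,0,0],[-0.2,-0.74,1,0,0,0,0],[-0.2,-0.74,1,0,0,0,0]])

```text
time_s: 16.7
tool_pos: [515.5, -105.9, 177.9]
eef_rot: [3.14, 0.069, -0.002]
force: [0.8, -0.3, 0.2]
grip_width: 51.0
gripper_force: 0.0
```

Call:
drive_tool(steps=[[-0.2,-0.37,0.5,0.1,0,0,0],[-0.2,-0.74,1,0.3,0,0,0],[-0.2,-0.74,1,0.3,0,0,0],[-0.2,-0.74,1,0.3,0,0,0]])

```text
time_s: 17.1
tool_pos: [463.2, -183.1, 153.7]
eef_rot: [-3.14, -0.079, 0.001]
force: [1.1, 0.4, 0.2]
grip_width: 51.3
gripper_force: 0.0
```

```bash
python3 -c "
from h import *
to(466.2,-185.5,93,-86.8)"
```

```text
t 17.1 pos [ 463.2 -183.1  153.7] yaw_y -87.13 tilt [-0.001  0.001 -1.   ] F [1.1 0.4 0.2] Tq [ 0.02 -0.04 -0.02] w 51.3
shift [0.036 0.032 0.759] turn [-0.0001  0.0001 -0.0009]
```

Call:
drive_tool(steps=[[-0.2,0.036,0.032,0.3,0,0,0],[-0.2,0.036,0.032,0.76,0,0,0],[-0.2,0.036,0.032,0.76,0,0,0],[-0.2,0.036,0.032,0.76,0,0,0]])

```text
time_s: 17.5
tool_pos: [467.4, -184.2, 93.8]
eef_rot: [3.14, 0.085, -0.002]
force: [0.4, -0.5, 0.9]
grip_width: 51.1
gripper_force: 0.0
```

Call:
drive_tool(steps=[[0.2,0,0,0,0,0,0],[0.35,0,0,0,0,0,0],[0.35,0,0,0,0,0,0],[0.35,0,0,0,0,0,0]])

```text
time_s: 17.9
tool_pos: [467.5, -184.7, 94.1]
eef_rot: [-3.14, -0.083, -0.002]
force: [-0.5, 0.8, -0.2]
grip_width: 27.8
gripper_force: 0.0
```

Call:
drive_tool(steps=[[0.43,0,0,0,0,0,0],[0.43,0,0,0,0,0,0],[0.43,0,0,0,0,0,0]])

```text
time_s: 18.2
tool_pos: [467.1, -184.8, 93.5]
eef_rot: [-3.14, -0.083, 0.0]
force: [-0.4, 0.2, 0.3]
grip_width: 24.2
gripper_force: 0.0
```

Call:
drive_tool(steps=[[0.5,0,0,0,0,0,0],[1,0,0,0,0,0,0],[1,0,0,0,0,0,0],[1,0,0,0,0,0,0]])

```text
time_s: 18.6
tool_pos: [467.1, -185.2, 93.8]
eef_rot: [3.14, 0.083, 0.0]
force: [-2.2, -0.9, 5.2]
grip_width: 20.1
gripper_force: 58.4
```

```bash
cat >> h.py <<'E'
C=np.array([540.2,-127.3])
def arc(p0,p1,p2,n):
    s=readout.sense();M=R.from_rotvec(s["eef_rot"]).as_matrix()
    H=lambda p:95*np.array([np.cos(np.radians(218.4-p)),np.sin(np.radians(218.4-p)),0])
    for p in np.linspace(p1,p2,n):print(round(p,1),(M.T@(H(p)-H(p0))/80).round(3)[:2])
E
python3 -c "
from h import *
to(466.2,-185.5,93,-86.8)
arc(0,3,34,11)"
```

```text
t 18.6 pos [ 467.1 -185.2   93.8] yaw_y -86.99 tilt [ 0. -0. -1.] F [-2.2 -0.9  5.2] Tq [-0.25  0.39 -0.01] w 20.1
shift [-0.012  0.004  0.01 ] turn [ 0.     -0.     -0.0005]
3.0 [-0.035 -0.052]
6.1 [-0.068 -0.107]
9.2 [-0.097 -0.164]
12.3 [-0.124 -0.222]
15.4 [-0.148 -0.282]
18.5 [-0.168 -0.343]
21.6 [-0.185 -0.405]
24.7 [-0.199 -0.467]
27.8 [-0.209 -0.531]
30.9 [-0.216 -0.595]
34.0 [-0.219 -0.659]
```

Call:
drive_tool(steps=[[1,-0.018,-0.026,0,0,0,0],[1,-0.035,-0.052,0,0,0,0],[1,-0.052,-0.08,0,0,0,0],[1,-0.068,-0.107,0,0,0,0],[1,-0.083,-0.135,0,0,0,0],[1,-0.097,-0.164,0,0,0,0],[1,-0.097,-0.164,0,0,0,0]])

```text
time_s: 19.3
tool_pos: [458.5, -171.8, 93.7]
eef_rot: [-3.14, -0.084, -0.0]
force: [-1.3, -2.1, 7.5]
grip_width: 20.4
gripper_force: 59.3
```

```bash
python3 -c "
from h import *
to(466.2,-185.5,93,-86.8)
arc(9.2,11.7,34,10)"
```

```text
t 19.3 pos [ 458.5 -171.8   93.7] yaw_y -86.95 tilt [ 0.  0. -1.] F [-1.3 -2.1  7.5] Tq [-0.7   0.4   0.01] w 20.4
shift [0.087 0.176 0.009] turn [-0.0001 -0.     -0.0004]
11.7 [-0.022 -0.047]
14.2 [-0.041 -0.094]
16.7 [-0.059 -0.143]
19.1 [-0.074 -0.192]
21.6 [-0.088 -0.241]
24.1 [-0.099 -0.291]
26.6 [-0.108 -0.342]
29.0 [-0.114 -0.393]
31.5 [-0.119 -0.444]
34.0 [-0.121 -0.495]
```

Forces are low, so I'll continue the arc to 34°.

Call:
drive_tool(steps=[[1,-0.022,-0.047,0,0,0,0],[1,-0.041,-0.094,0,0,0,0],[1,-0.059,-0.143,0,0,0,0],[1,-0.074,-0.192,0,0,0,0],[1,-0.088,-0.241,0,0,0,0],[1,-0.099,-0.291,0,0,0,0],[1,-0.108,-0.342,0,0,0,0],[1,-0.114,-0.393,0,0,0,0],[1,-0.119,-0.444,0,0,0,0],[1,-0.121,-0.495,0,0,0,0]])

```text
time_s: 20.3
tool_pos: [447.3, -132.7, 93.7]
eef_rot: [3.14, 0.084, 0.002]
force: [3.5, -3.4, 4.6]
grip_width: 20.3
gripper_force: 59.2
```

Call:
drive_tool(steps=[[1,0,0,0,0,0,0],[1,0,0,0,0,0,0]])

```text
time_s: 20.5
tool_pos: [447.3, -132.0, 93.7]
eef_rot: [-3.139, -0.085, -0.001]
force: [1.7, -0.5, 6.9]
grip_width: 20.6
gripper_force: 59.4
```

```bash
python3 -c "
from h import *
to(573.8,-16.3,180,-86.99)
t=imaging.camera('top').astype(int);m=np.zeros(t.shape[:2],bool)
cv2.imwrite('pics/j.png',cv2.resize(t[140:270,220:390,::-1].astype(np.uint8),None,fx=4,fy=4,interpolation=2))"
```

```text
t 20.5 pos [ 447.3 -132.    93.7] yaw_y -86.91 tilt [ 0.001  0.001 -1.   ] F [ 1.7 -0.5  6.9] Tq [-0.07 -0.34  0.02] w 20.6
shift [ 1.657 -1.36  -1.076] turn [-0.0002 -0.0001  0.0002]
```

View pics/j.png

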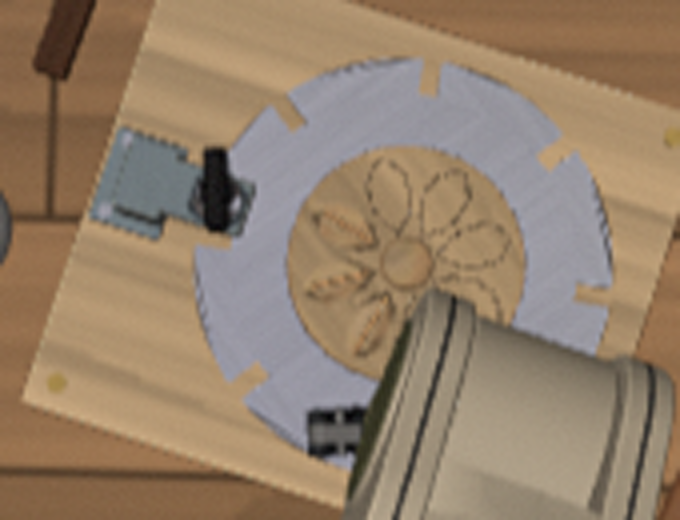

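The next notch is at crop (215,240), just short of the plunger at (220,195), with roughly 11° left. The wing is still parked. I'll let go of the handle and return to the knob.

Call:
drive_tool(steps=[[0.2,0,0,0,0,0,0],[0,0,0,0,0,0,0],[0,0,0,0,0,0,0],[0,0,0,-0.5,0,0,0],[0,0,0,-1,0,0,0],[0,0,0,-1,0,0,0]])

```text
time_s: 21.15
tool_pos: [449.0, -133.5, 177.5]
eef_rot: [-3.14, -0.082, -0.01]
force: [0.5, -0.7, -0.5]
grip_width: 42.9
gripper_force: 0.0
```

Call:
drive_tool(steps=[[0,0.4,-0.35,-0.1,0,0,0],[0,0.8,-0.7,-0.1,0,0,0],[0,0.8,-0.7,-0.1,0,0,0]])

```text
time_s: 21.45
tool_pos: [510.4, -68.4, 180.6]
eef_rot: [3.14, 0.094, -0.001]
force: [-0.6, -0.0, 0.8]
grip_width: 42.7
gripper_force: 0.0
```

Call:
drive_tool(steps=[[0,0.43,-0.33,0,0,0,0],[0,0.85,-0.66,0,0,0,0],[0,0.85,-0.66,0,0,0,0],[0,0.85,-0.66,0,0,0,0],[0,0.85,-0.66,0,0,0,0]])

```text
time_s: 21.95
tool_pos: [572.1, -18.6, 181.1]
eef_rot: [3.14, 0.081, -0.002]
force: [-0.3, -0.7, 0.6]
grip_width: 42.6
gripper_force: 0.0
```

```bash
python3 -c "
from h import *
to(573.8,-16.3,131,-86.87)"
```

```text
t 21.95 pos [572.1 -18.6 181.1] yaw_y -87.05 tilt [-0.001 -0.    -1.   ] F [-0.3 -0.7  0.6] Tq [-0.03  0.04 -0.02] w 42.6
shift [ 0.023 -0.028  0.626] turn [ 0.      0.0002 -0.0005]
```

Call:
drive_tool(steps=[[0,0.023,-0.028,0.3,0,0,0],[0,0.023,-0.028,0.626,0,0,0],[0,0.023,-0.028,0.626,0,0,0],[0,0.023,-0.028,0.626,0,0,0],[0,0.023,-0.028,0.626,0,0,0]])

```text
time_s: 22.45
tool_pos: [575.2, -15.6, 133.0]
eef_rot: [-3.14, -0.082, -0.003]
force: [-0.1, -0.6, 0.6]
grip_width: 42.9
gripper_force: 0.0
```

Call:
drive_tool(steps=[[0.5,0,0,0,0,0,0],[0.58,0,0,0,0,0,0],[0.58,0,0,0,0,0,0],[0.58,0,0,0,0,0,0]])

```text
time_s: 22.85
tool_pos: [574.8, -15.0, 131.6]
eef_rot: [-3.14, -0.083, -0.0]
force: [-0.4, 0.5, 0.2]
grip_width: 18.3
gripper_force: 0.0
```

Call:
drive_tool(steps=[[0.65,0,0,0,0,0,0],[0.65,0,0,0,0,0,0],[0.65,0,0,0,0,0,0]])

```text
time_s: 23.15
tool_pos: [574.8, -15.5, 131.5]
eef_rot: [3.14, 0.083, 0.0]
force: [0.5, -2.8, 1.7]
grip_width: 15.1
gripper_force: 1.2
```

```bash
python3 -c "
from h import *
to(573.8,-16.3,131,-86.87)"
```

```text
t 23.15 pos [574.8 -15.5 131.5] yaw_y -86.99 tilt [ 0. -0. -1.] F [ 0.5 -2.8  1.7] Tq [-0.55 -0.04 -0.01] w 15.1
shift [-0.013  0.009  0.007] turn [ 0.0001 -0.     -0.0003]
```

Call:
drive_tool(steps=[[0.64,-0.013,0.011,0.005,0,0,0],[0.64,-0.013,0.011,0.005,0,0,0],[0.67,-0.013,0.011,0.005,0,0,0],[0.68,-0.013,0.011,0.005,0,0,0],[0.68,-0.013,0.011,0.005,0,0,0]])

```text
time_s: 23.65
tool_pos: [573.5, -16.1, 130.9]
eef_rot: [3.14, 0.083, -0.001]
force: [-0.9, -1.2, -1.0]
grip_width: 13.6
gripper_force: 8.0
```

Call:
drive_tool(steps=[[1,0,0,0,0,0,0],[1,0,0,0,0,0,0],[1,0,0,0,0,0,0]])

```text
time_s: 23.95
tool_pos: [573.6, -16.1, 131.0]
eef_rot: [-3.14, -0.083, 0.0]
force: [-1.7, -1.5, 0.5]
grip_width: 12.7
gripper_force: 59.7
```

Call:
drive_tool(steps=[[1,0,0,-0.015,0,0,0],[1,0,0,-0.03,0,0,0],[1,0,0,-0.042,0,0,0],[1,0,0,-0.042,0,0,0],[1,0,0,-0.042,0,0,0]])

```text
time_s: 24.45
tool_pos: [573.3, -16.0, 133.9]
eef_rot: [3.14, 0.083, -0.001]
force: [0.3, -1.2, -14.0]
grip_width: 13.1
gripper_force: 58.4
```

Call:
drive_tool(steps=[[1,0,0,0,0,0,-0.012],[1,0,0,0,0,0,-0.024],[1,0,0,0,0,0,-0.024],[1,0,0,0,0,0,-0.024]])

```text
time_s: 24.85
tool_pos: [573.4, -16.0, 134.1]
eef_rot: [-3.125, -0.316, 0.001]
force: [-0.1, -2.6, -13.6]
grip_width: 13.1
gripper_force: 58.5
```

```bash
python3 -c "
from h import *
to(573.8,-16.3,134.3,-16.84)"
```

```text
t 24.85 pos [573.4 -16.  134.1] yaw_y -78.45 tilt [-0.001  0.    -1.   ] F [ -0.1  -2.6 -13.6] Tq [-0.49 -0.15  0.02] w 13.1
shift [ 0.005  0.004 -0.003] turn [-1.000e-04  1.000e-04 -1.712e-01]
```

Call:
drive_tool(steps=[[1,0,0,0,0,0,-0.02],[1,0,0,0,0,0,-0.04],[1,0,0,0,0,0,-0.06],[1,0,0,0,0,0,-0.08],[1,0,0,0,0,0,-0.08],[1,0,0,0,0,0,-0.08]])

```text
time_s: 25.45
tool_pos: [573.5, -16.2, 134.2]
eef_rot: [-2.95, -1.079, 0.001]
force: [0.1, -3.0, -14.0]
grip_width: 12.7
gripper_force: 58.5
```

Call:
drive_tool(steps=[[1,0,0,0,0,0,-0.02],[1,0,0,0,0,0,-0.04],[1,0,0,0,0,0,-0.06],[1,0,0,0,0,0,-0.08],[1,0,0,0,0,0,-0.091],[1,0,0,0,0,0,-0.091],[1,0,0,0,0,0,-0.091]])

```text
time_s: 26.15
tool_pos: [573.6, -16.3, 134.3]
eef_rot: [2.526, 1.868, -0.0]
force: [0.8, -3.7, -14.2]
grip_width: 12.4
gripper_force: 58.5
```

```bash
python3 -c "
from h import *
to(573.8,-16.3,134.3,-16.84)"
```

```text
t 26.15 pos [573.6 -16.3 134.3] yaw_y -17.03 tilt [-0. -0. -1.] F [  0.8  -3.7 -14.2] Tq [-0.7  -0.29  0.02] w 12.4
shift [ 0.     0.002 -0.   ] turn [-0.      0.     -0.0005]
```

Call:
drive_tool(steps=[[1,0,0,0.02,0,0,0],[1,0,0,0.05,0,0,0],[1,0,0,0.08,0,0,0],[1,0,0,0.11,0,0,0],[1,0,0,0.125,0,0,0],[1,0,0,0.125,0,0,0]])

```text
time_s: 26.75
tool_pos: [573.7, -16.2, 124.3]
eef_rot: [2.522, 1.873, -0.0]
force: [0.6, -4.1, -9.8]
grip_width: 12.6
gripper_force: 59.1
```

Call:
drive_tool(steps=[[1,0,0,0.01,0,0,0],[1,0,0,0.02,0,0,0],[1,0,0,0.02,0,0,0],[1,0,0,0.02,0,0,0]])

```text
time_s: 27.15
tool_pos: [573.8, -16.1, 122.8]
eef_rot: [2.522, 1.874, 0.0]
force: [-0.3, -5.4, -8.6]
grip_width: 12.9
gripper_force: 59.0
```

Force still follows the spring and the wing is entering its slot. Lowering a little more onto the plate.

Call:
drive_tool(steps=[[1,0,0,0.005,0,0,0],[1,0,0,0.009,0,0,0],[1,0,0,0.009,0,0,0]])

```text
time_s: 27.45
tool_pos: [573.8, -16.1, 122.3]
eef_rot: [2.522, 1.874, 0.0]
force: [-0.7, -5.6, -7.4]
grip_width: 12.7
gripper_force: 59.4
```

Call:
drive_tool(steps=[[1,0,0,0.003,0,0,0],[1,0,0,0.005,0,0,0],[1,0,0,0.005,0,0,0]])

```text
time_s: 27.75
tool_pos: [573.8, -16.1, 122.1]
eef_rot: [2.522, 1.874, 0.001]
force: [-2.7, -5.6, -6.1]
grip_width: 13.0
gripper_force: 59.7
```

Call:
drive_tool(steps=[[0.5,0,0,0,0,0,0],[0,0,0,0,0,0,0],[0,0,0,0,0,0,0],[0,0,0,0,0,0,0],[0,0,0,-0.3,0,0,0],[0,0,0,-0.7,0,0,0],[0,0,0,-0.7,0,0,0]])

```text
time_s: 28.45
tool_pos: [576.0, -16.0, 181.9]
eef_rot: [2.519, 1.872, 0.01]
force: [0.6, 0.3, -0.5]
grip_width: 42.6
gripper_force: 0.0
```

```bash
python3 -c "
from h import *
to(447.3,-132,180,-87)
b=imaging.camera('side')
cv2.imwrite('pics/k.png',cv2.resize(b[160:280,230:350,::-1],None,fx=4.8,fy=4.8,interpolation=2))"
```

```text
t 28.45 pos [576.  -16.  181.9] yaw_y -16.77 tilt [ 0.007  0.001 -1.   ] F [ 0.6  0.3 -0.5] Tq [-0.03 -0.03  0.01] w 42.6
shift [-1.853 -1.122  0.012] turn [ 0.0005 -0.001   0.1951]
```

View pics/k.png

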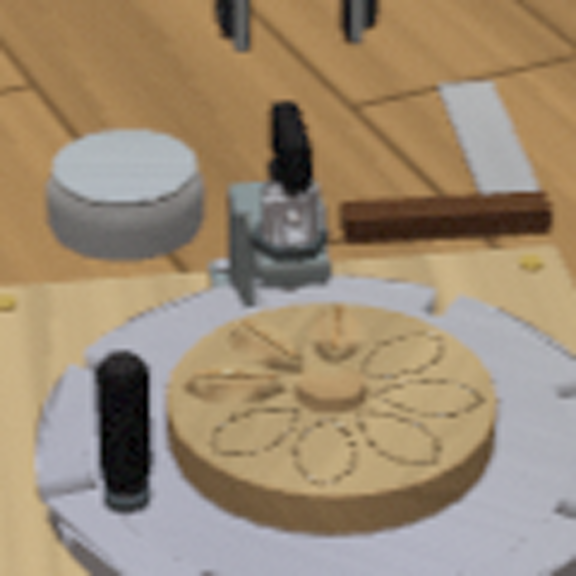

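The wing is aligned again and the pin is riding, with the notch still short at crop (245,290). Back to the handle.

Call:
drive_tool(steps=[[0,-0.3,-0.2,0,0,0,0.195],[0,-0.926,-0.561,0,0,0,0.195],[0,-0.926,-0.561,0,0,0,0.195],[0,-0.926,-0.561,0,0,0,0.195],[0,-0.926,-0.561,0,0,0,0.195],[0,-0.926,-0.561,0,0,0,0.195],[0,-0.926,-0.561,0,0,0,0.195],[0,-0.926,-0.561,0,0,0,0.195],[0,-0.926,-0.561,0,0,0,0.195],[0,-0.926,-0.561,0,0,0,0.195]])

```text
time_s: 29.5
tool_pos: [509.2, -73.8, 177.3]
eef_rot: [-3.14, -0.088, 0.001]
force: [-0.0, 0.4, 0.5]
grip_width: 42.6
gripper_force: 0.0
```

Call:
drive_tool(steps=[[-0.2,-0.42,0.34,0,0,0,0],[-0.2,-0.84,0.68,0,0,0,0],[-0.2,-0.84,0.68,0,0,0,0],[-0.2,-0.84,0.68,0.3,0,0,0],[-0.2,-0.84,0.68,0.3,0,0,0]])

```text
time_s: 30.0
tool_pos: [443.8, -131.5, 151.8]
eef_rot: [-3.14, -0.088, 0.005]
force: [-0.8, 0.6, 0.4]
grip_width: 51.2
gripper_force: 0.0
```

```bash
python3 -c "
from h import *
to(447.3,-132,94,-87)"
```

```text
t 30.0 pos [ 443.8 -131.5  151.8] yaw_y -86.79 tilt [-0.003  0.    -1.   ] F [-0.8  0.6  0.4] Tq [ 0.   -0.04 -0.  ] w 51.2
shift [0.046 0.009 0.723] turn [-0.0001  0.0005  0.0006]
```

Call:
drive_tool(steps=[[-0.2,0.04,0.009,0.4,0,0,0],[-0.2,0.04,0.009,0.72,0,0,0],[-0.2,0.04,0.009,0.72,0,0,0],[-0.2,0.04,0.009,0.72,0,0,0]])

```text
time_s: 30.4
tool_pos: [448.5, -132.5, 96.8]
eef_rot: [3.14, 0.085, -0.001]
force: [-0.4, -0.2, 0.8]
grip_width: 51.1
gripper_force: 0.0
```

Call:
drive_tool(steps=[[0.2,0,0,0,0,0,0],[0.4,0,0,0,0,0,0],[0.43,0,0,0,0,0,0],[0.43,0,0,0,0,0,0],[1,0,0,0,0,0,0],[1,0,0,0,0,0,0],[1,0,0,0,0,0,0]])

```text
time_s: 31.1
tool_pos: [448.7, -132.1, 96.7]
eef_rot: [-3.14, -0.084, -0.001]
force: [-2.9, 2.2, 7.3]
grip_width: 20.1
gripper_force: 58.3
```

```bash
python3 -c "
from h import *
to(447.3,-132,94,-87)
arc(34,35,46,12)"
```

```text
t 31.1 pos [ 448.7 -132.1   96.7] yaw_y -86.95 tilt [ 0.     0.001 -1.   ] F [-2.9  2.2  7.3] Tq [ 0.44  0.62 -0.02] w 20.1
shift [-0.017 -0.002  0.034] turn [-0.0001 -0.0001  0.0001]
35.0 [-0.    -0.021]
36.0 [-0.    -0.041]
37.0 [ 0.    -0.062]
38.0 [ 0.001 -0.083]
39.0 [ 0.002 -0.104]
40.0 [ 0.004 -0.124]
41.0 [ 0.005 -0.145]
42.0 [ 0.008 -0.165]
43.0 [ 0.01  -0.186]
44.0 [ 0.013 -0.207]
45.0 [ 0.016 -0.227]
46.0 [ 0.02  -0.247]
```

Call:
drive_tool(steps=[[1,0,-0.021,0,0,0,0],[1,0,-0.041,0,0,0,0],[1,0,-0.062,0,0,0,0],[1,0.001,-0.083,0,0,0,0],[1,0.002,-0.104,0,0,0,0],[1,0.004,-0.124,0,0,0,0],[1,0.005,-0.145,0,0,0,0],[1,0.005,-0.145,0,0,0,0]])

```text
time_s: 31.9
tool_pos: [448.5, -123.2, 96.7]
eef_rot: [3.138, 0.08, 0.002]
force: [-1.0, -7.2, 3.7]
grip_width: 19.8
gripper_force: 58.8
```

Call:
drive_tool(steps=[[1,0.001,-0.01,0,0,0,0],[1,0.003,-0.02,0,0,0,0],[1,0.003,-0.02,0,0,0,0]])

```text
time_s: 32.2
tool_pos: [448.6, -121.7, 96.7]
eef_rot: [3.138, 0.08, 0.002]
force: [-1.0, -8.6, 3.7]
grip_width: 20.6
gripper_force: 58.8
```

Call:
drive_tool(steps=[[1,0.001,-0.012,0,0,0,0],[1,0.003,-0.025,0,0,0,0],[1,0.004,-0.037,0,0,0,0],[1,0.004,-0.037,0,0,0,0]])

```text
time_s: 32.6
tool_pos: [448.8, -118.9, 96.7]
eef_rot: [3.138, 0.08, 0.002]
force: [-1.6, -10.2, 2.9]
grip_width: 20.3
gripper_force: 58.9
```

Call:
drive_tool(steps=[[1,0.001,-0.01,0,0,0,0],[1,0.003,-0.02,0,0,0,0],[1,0.003,-0.02,0,0,0,0]])

```text
time_s: 32.9
tool_pos: [449.1, -115.6, 96.7]
eef_rot: [3.14, 0.082, 0.002]
force: [-0.6, -3.0, 6.0]
grip_width: 20.4
gripper_force: 59.1
```

Call:
drive_tool(steps=[[1,0.001,-0.01,0,0,0,0],[1,0.001,-0.01,0,0,0,0],[1,0.001,-0.01,0,0,0,0]])

```text
time_s: 33.2
tool_pos: [449.3, -114.6, 96.7]
eef_rot: [3.14, 0.083, 0.002]
force: [-0.8, -3.7, 5.8]
grip_width: 20.3
gripper_force: 59.1
```

Call:
drive_tool(steps=[[1,0.001,-0.01,0,0,0,0],[1,0.001,-0.01,0,0,0,0],[1,0.001,-0.01,0,0,0,0]])

```text
time_s: 33.5
tool_pos: [449.3, -114.4, 96.7]
eef_rot: [3.139, 0.082, 0.002]
force: [0.2, -6.1, 5.1]
grip_width: 20.6
gripper_force: 59.0
```

Call:
drive_tool(steps=[[1,0.001,-0.012,0,0,0,0],[1,0.001,-0.012,0,0,0,0],[1,0.001,-0.012,0,0,0,0]])

```text
time_s: 33.8
tool_pos: [449.3, -114.1, 96.7]
eef_rot: [3.138, 0.081, 0.002]
force: [0.3, -8.8, 3.1]
grip_width: 20.3
gripper_force: 59.1
```

```bash
python3 -c "
from h import *
side=imaging.camera('side').astype(int)
m=np.zeros(side.shape[:2],bool);m[170:215,265:320]=(side.max(2)<60)[170:215,265:320]
print(blobs(m,20)[0])"
```

```text
[(1, [265, 170, 7, 21, 125], [267.8, 178.6]), (2, [286, 183, 9, 19, 125], [290.1, 192.7]), (4, [302, 206, 18, 4, 58], [310.0, 207.4]), (5, [282, 210, 16, 4, 24], [289.5, 211.9])]
```

The knob blob is back at its starting pixels (y 183, centroid 192.7), so the pin is down in the notch. I'll release and back off.

Call:
drive_tool(steps=[[1,-0.001,0.025,0,0,0,0],[0.3,-0.001,0.025,0,0,0,0],[0,-0.001,0.025,0,0,0,0],[0,-0.001,0.025,0,0,0,0],[0,-0.001,0.025,0,0,0,0],[0,-0.001,0.025,-0.4,0,0,0],[0,-0.001,0.025,-1,0,0,0],[0,-0.001,0.025,-1,0,0,0],[0,-0.001,0.025,-1,0,0,0]])

```text
time_s: 34.75
tool_pos: [449.4, -113.8, 176.8]
eef_rot: [-3.14, -0.084, -0.004]
force: [0.2, 0.3, -0.6]
grip_width: 42.5
gripper_force: 0.0
```

```bash
python3 -c "
from h import *
to(447.3,-132,94,-87)
side=imaging.camera('side').astype(int)
m=np.zeros(side.shape[:2],bool);m[170:215,265:320]=(side.max(2)<60)[170:215,265:320]
print(blobs(m,20)[0])
cv2.imwrite('pics/l.png',cv2.resize(side[160:300,220:370,::-1].astype(np.uint8),None,fx=4,fy=4,interpolation=2))"
```

```text
t 34.75 pos [ 449.4 -113.8  176.8] yaw_y -86.94 tilt [ 0.002  0.001 -1.   ] F [ 0.2  0.3 -0.6] Tq [ 0.01  0.01 -0.06] w 42.5
shift [-0.04   0.226  1.035] turn [-0.0001 -0.0004  0.0002]
[(1, [265, 170, 9, 25, 158], [268.4, 181.7]), (2, [286, 183, 9, 19, 125], [290.1, 192.7]), (3, [302, 206, 18, 4, 60], [310.0, 207.3]), (4, [282, 210, 16, 4, 24], [289.5, 211.9])]
```

View pics/l.png

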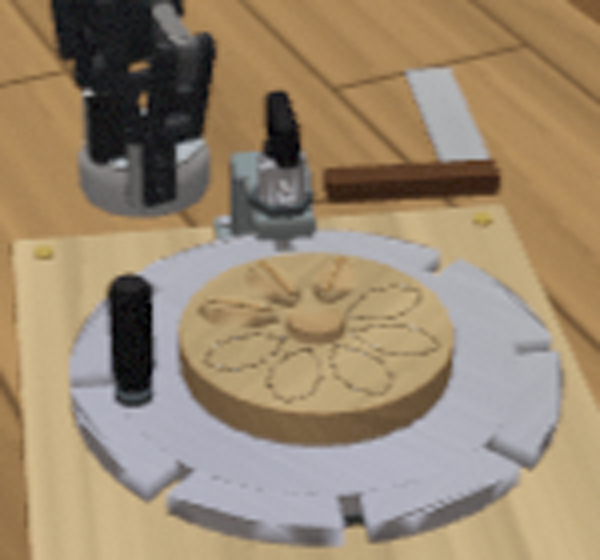

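The pin is fully down (knob at crop (282,130)), the notch lies under it at (283,243), and the gripper is clear of everything. Handing in.

```bash
python3 -c "
from plant import ctrl
print(ctrl.close_job())"
```

```text
the job is handed in; nothing more can be done
None
```

The turntable is indexed one notch clockwise, with the pin down in the next notch, the wing back in line and the arm clear; I handed the job in at about 35 s, and the hand-in gave no verdict.

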